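# Pull the mushroom button cap off a rack-washer panel

## Task

Take the forked puller by its handle, slide its fork under the large round mushroom cap on the washer's button panel and pull up until the cap pops off its post. Then stand the puller back on the open bench with the cap still lying on its fork, and let go. Keep the puller upright, do not touch the mushroom cap with the fingers, and leave the square cap and the small round cap seated on their posts.

Things in the scene. Friction and masses are not known exactly. Their poses are not given: they have to be found in the camera images.
- puller_grip (a point): Centre of the puller's upright black handle: 40 (x) x 24 (y, grip across) x 44 mm high. x: towards the fork's open tips; z up. Puller 0.22 kg, stands on its fork on the bench. Fork 7 mm thick, top 87 and underside 94 mm below this point; tips 42 mm ahead; two tines 13 mm wide, gap 40 mm, closed 44 mm behind. Spine 48-56 mm behind; arm under the handle, 55 mm above the fork's top.
- mushroom_cap: Large round black mushroom cap, 64 mm across, 28 mm high, 45 g, on any of the panel's three posts. Origin: centre of its flat underside; z up, x across the panel, away from the robot. Under it a 26 mm gap to the panel, crossed only by the 20 mm post (25 mm at its foot): fork enters here along x. Pops off straight up at about 10 N, clear of the post after 18 mm; then loose on the tines.
- square_cap: Black square cap, 48 x 48 x 28 mm high, on another post. Origin and axes as for the mushroom cap. The panel: low fixed grey box lying face up, 140 mm along x, 320 mm along y, 40 mm high; three equal posts 95 mm apart in a row along y through its middle.
- small_cap: Small round flat-topped black cap, 37 mm across, 28 mm high, on the remaining post. Origin and axes as for the mushroom cap.
Mind the look-alikes: they are no part of the job. What is shaped like the mushroom_cap but green is not meant. Leave any pink look-alike of the part that bears puller_grip alone.

How it is judged (in metres and radians):
On the way, in this order (a step that is already met when the one before it is completed fails the run):
1. the fork is under the mushroom cap, which still sits on its post (x of mushroom_cap in the frame of puller_grip between -0.03 and 0.03 m and y of mushroom_cap in the frame of puller_grip between -0.02 and 0.02 m and z of mushroom_cap in the frame of puller_grip between -0.091 and -0.06 m and distance of mushroom_cap from where it was at the start of the episode below 0.006 m), for 0.1 s.
2. the cap has been lifted clear of its post, lying on the fork (height (world z) of mushroom_cap above 0.088 m and z of mushroom_cap in the frame of puller_grip between -0.095 and -0.075 m and angle between mushroom_cap's own z axis and vertical below 0.4 rad), for 0.1 s.
At the end, for the whole second after the job is handed in: The puller stands upright (within 7 degrees) on the bench, released, and the mushroom cap lies flat and at rest on its fork, under the handle (within 35 mm fore and aft and 25 mm sideways); the square and the small cap have not moved by more than 8 mm (height (world z) of puller_grip below 0.101 m and angle between puller_grip's own z axis and vertical below 0.12 rad and x of mushroom_cap in the frame of puller_grip between -0.035 and 0.035 m and y of mushroom_cap in the frame of puller_grip between -0.025 and 0.025 m and z of mushroom_cap in the frame of puller_grip between -0.095 and -0.078 m and angle between mushroom_cap's own z axis and vertical below 0.25 rad and linear speed of mushroom_cap below 0.03 m/s and distance of each of square_cap, small_cap from where it was at the start of the episode below 0.008 m); the robot touches nothing.
It fails at once if the mushroom cap is touched with the fingers (contact force between the fingers and mushroom_cap above 1 N).
It fails at once if the square or the small cap is pulled or knocked off its seat (8 mm) (distance of any of square_cap, small_cap from where it was at the start of the episode above 0.008 m).
It fails at once if the puller is tipped by more than 30 degrees (angle between puller_grip's own z axis and vertical above 0.52 rad).
It also fails if it takes over 59 s, if anything falls off the work surface, if the arm or the gripper's body presses on something with over 40 N, if the wrist force passes 120 N, or if a joint passes its speed limit or range.

## Robot

A 6-joint arm with a two-finger parallel gripper is mounted at the origin on the work surface. World frame = base frame: x ahead of the robot, y to its left, z up, the work surface at z = 0. Lengths are in m, angles in degrees, forces in N, time in s.
With the tool pointing down it reaches from about 0.35 to 0.875 m from the base axis. Payload 4.2 kg.
Tool frame: the origin (TCP) lies on the front face of the gripper's body, between the roots of the fingers; the fingertips stand 70 mm ahead of it and the grasp point (between the pads) lies 51 mm ahead of it; x points along the fingers, y is the direction in which the jaws open and shut, and the axes are right-handed (so a half turn about x gives the same grasp; the last joint's range is limited). The gripper opens to 87 mm and grips with 3 to 60 N. Pads are 19 mm wide; open, the fingers measure 117 mm over their backs; the gripper's body (75 mm by 190 mm) begins 51 mm behind the grasp point.
Start: joints at [-49.526, 22.042, 0.453, 0, -68.411, -14.817], TCP at [0.271, -0.563, 0.292] pointing down, gripper open.
Joint ranges: [-179.83, 179.83], [-69.29, 118.12], [-61.27, 80.66], [-181.25, 117.63], [-171.15, -9.14], [-177.46, 177.46]. Speed limits (degrees/s): [159.86, 159.86, 180, 180, 180, 180].

## Interface

Orientations are given as a 3x3 rotation matrix whose columns are the frame's x, y, z axes.
In Python, from station import r, viewer, spotter gives the robot as it stands.
- The arm moves only by the tool move_arm, never from a script. Its argument "series" is a list that holds one entry, the list of rows, each a list of 7 numbers: the turn, a rotation vector about the world's x, y, z scaled (see below), then the shift along the world's x, y, z scaled (see below), then the opening, from 0 (shut) to 1 (fully open). A call has 1 to 20 rows; each row shifts and turns the pose as measured when the row begins; what a row does not reach is not made up. The controller multiplies each number of a shift by 60 mm and each number of a turn by 8 degrees. A row lasts 1/8 s, in which the tool goes at most 62.5 mm and 10.7 degrees, less where a joint would pass 70% of its speed; a pose out of reach is approached as far as the arm can. A call with a number of a shift or a turn outside -1 to 1 is refused whole. A call with a gripper value outside its range is refused whole. The fingers move at their own pace and stop on an object; the grip force is fixed at half the most. Time passes only in rows, so rows that do not move let the fingers close. It gives the time, the measured TCP pose, the force and the opening at its end, in the units of the state.
- r.sense(): the state, without advancing time (a new reading comes with each control period).
- viewer.capture(name): name is "side" or "top"; returns (picture, depth): 400x640x3 uint8, red, green, blue; 400x640 float32, m along the optical axis (not along the pixel's ray), 0 where there is no reading.
- viewer.camera_params(name): a dict with "mtx" (3x3 intrinsics, pixels), "pose" (4x4, takes a point from camera to world coordinates). Camera axes: x right, y down, z forward; pixel columns grow to the right and rows downward; lengths in m; the calibration is good to about 2 mm. A picture is of the moment at which its call begins. camera_params takes no time and is no camera call.
- r.finish_job(): hands the job in, once; it reports no verdict.
Trained networks look in the newest picture that a camera, given by its name, has taken for a name from the list of things; names that differ only in an ending like _2 or _b are one class to them, and where a whole thing is asked for, a point or a joint stands for the part that bears it (a point fixed in the world has none). Each returns a list of dicts, best first, with "conf" (0 to 1); they miss things now and then, are a little off and sometimes report something else, mostly with a low value. They report only what shows in the picture. A call takes as long as a camera call. They do not tell look-alikes from the thing itself.
- spotter.find_in(camera, name): "centre" ([column, row] in pixels, amid what is visible of it).
- spotter.trace(camera, name): "mask" (400x640 bool, what is visible of it) and "centre" ([column, row] in pixels, amid what is visible of it).
The state is a dict: "time_s": time; "joints": joint angles; "joint_velocities": joint speeds; "effort": joint torques, N m; "tcp_pos": TCP position; "ee_rot": TCP orientation; "wrist_force": force on the tool from outside, world axes, zero at the start; "moment": the same for the moment, N m; "gripper_width": opening from 0.0 (shut) to 1.0 (fully open).
Only numpy, scipy, OpenCV 4.12 (cv2) and the standard library are available. Lean on these libraries where they do the work, as an engineer would, in place of code of your own. Each camera call takes 0.05 s, during which the arm holds its last target.

## Working session

There is one attempt and no reset: what is moved stays moved. The work goes in short steps, Python scripts to look and compute and a tool call to move; the robot and the scene stay as the last step left them, time stands still between calls to the robot, and variables do not carry over. Pictures are saved under pics/ and viewed, and the job is handed in when it is done.

Besides the shell and the picture viewer there is one more tool, called after "Call:" as name(argument=value, ...), one argument or row to a line, values as JSON. move_arm: Moves the arm, as the interface text tells. Its arguments: {"type":"object","properties":{"series":{"type":"array","items":{"type":"array","items":{"type":"array","items":{"type":"number","minimum":-1,"maximum":1}}}}},"required":["series"]}

```bash
mkdir -p pics; ls
python3 - <<'E'
from station import r, viewer, spotter
import cv2, numpy as np
for n in ("side","top"):
    p,d=viewer.capture(n); cv2.imwrite(f"pics/{n}0.png",p[:,:,::-1]); np.savez(f"{n}0.npz",p=p,d=d)
    c=viewer.camera_params(n); print(n,c["mtx"].round(1).tolist(),c["pose"].round(3).tolist())
    for t in ("puller_grip","mushroom_cap","square_cap","small_cap"):
        for f in spotter.trace(n,t):
            m=f["mask"]; print(t,f["conf"],f["centre"],m.sum(), p[m].mean(0).round())
print(r.sense())
E
```

```text
pics
side [[510.3, 0.0, 317.1], [0.0, 510.3, 198.7], [0.0, 0.0, 1.0]] [[-0.878, -0.37, 0.305, 0.182], [-0.479, 0.661, -0.577, 0.824], [0.012, -0.652, -0.758, 1.151], [0.0, 0.0, 0.0, 1.0]]
puller_grip 0.75 [268.9, 317.1] 1048 [137. 100. 110.]
puller_grip 0.63 [296.7, 274.9] 863 [79. 76. 74.]
mushroom_cap 0.83 [357.3, 148.8] 338 [61. 57. 57.]
mushroom_cap 0.73 [342.9, 164.7] 164 [58. 55. 54.]
mushroom_cap 0.52 [334.7, 130.7] 276 [ 63. 132.  73.]
square_cap 0.82 [329.0, 190.6] 337 [60. 57. 57.]
small_cap 0.44 [343.5, 166.7] 169 [60. 57. 56.]
top [[497.9, 0.0, 321.7], [0.0, 497.9, 195.8], [0.0, 0.0, 1.0]] [[0.015, -0.999, 0.043, 0.557], [-1.0, -0.016, -0.021, 0.018], [0.021, -0.042, -0.999, 1.226], [0.0, 0.0, 0.0, 1.0]]
puller_grip 0.9 [221.8, 217.6] 818 [76. 73. 72.]
puller_grip 0.83 [165.0, 215.7] 769 [136.  95. 111.]
mushroom_cap 0.8 [455.9, 147.6] 555 [ 45. 130.  58.]
mushroom_cap 0.6 [416.8, 196.7] 635 [48. 46. 46.]
square_cap 0.78 [335.9, 196.5] 449 [60. 57. 58.]
{'time_s': 0.5, 'joints': array([-4.95270072e+01,  2.20443936e+01,  4.50455745e-01, -3.06813392e-03,
       -6.84111345e+01, -1.48157600e+01]), 'joint_velocities': array([-0.0632065 , -0.0615294 ,  0.07945962,  0.07620277,  0.06547103,
       -0.01696424]), 'effort': array([ 7.47478521e-05, -3.90074408e+01,  1.87447697e+01,  4.22073931e+00,
        1.50200631e-02, -3.73481384e-05]), 'tcp_pos': array([ 0.27062259, -0.56333377,  0.29219864]), 'ee_rot': array([[-1.95854331e-05, -4.32968611e-01,  9.01408998e-01],
       [ 9.96647401e-05,  9.01408993e-01,  4.32968611e-01],
       [-9.99999995e-01,  9.83185712e-05,  2.54972186e-05]]), 'wrist_force': array([ 0.41356932, -0.76127715, -0.16977123]), 'moment': array([-2.39691216e-02,  2.21483570e-03, -3.23487943e-05]), 'gripper_width': 0.999938331888506}
```

Run:
```python
import cv2,numpy as np
p=np.load("top0.npz")["p"][:,:,::-1]
a=cv2.resize(p[110:270,120:500],None,fx=2.1,fy=2.1,interpolation=cv2.INTER_CUBIC)
q=np.load("side0.npz")["p"][:,:,::-1]
cv2.imwrite("pics/topc.png",a)
cv2.imwrite("pics/sidec.png",cv2.resize(q[100:360,200:420],None,fx=2.3,fy=2.3,interpolation=cv2.INTER_CUBIC))
```

```text
(no output)
```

View pics/top0.png

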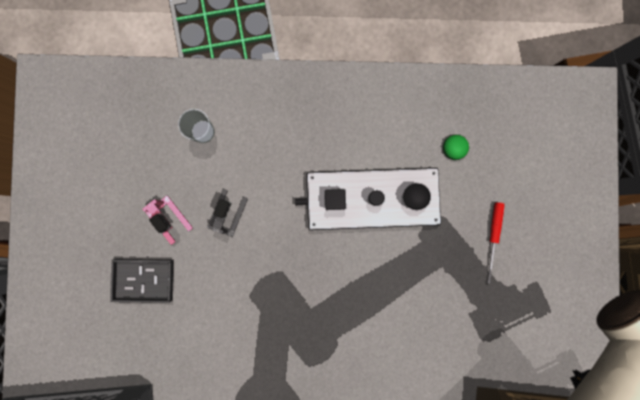

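View pics/topc.png

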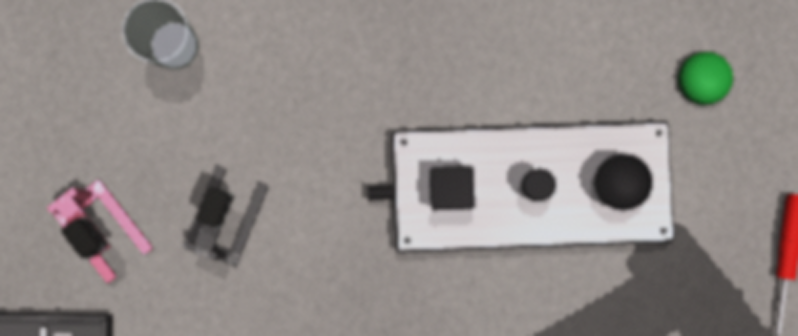

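View pics/sidec.png

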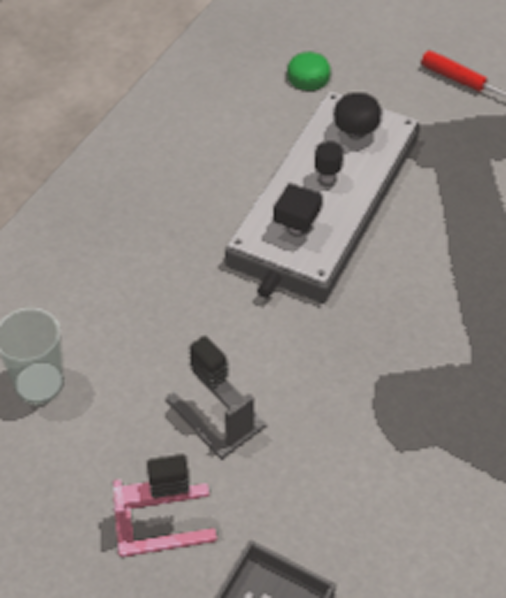

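The top view shows the grey puller at (222,217), the pink look-alike at (165,216), the black mushroom cap at (417,197) on the panel, and the green look-alike off the panel at (456,147). The grey puller and the black cap on the panel fit the description. Next I measure them in 3D.

```bash
cat > h.py <<'E'
import numpy as np,cv2
from station import r, viewer, spotter
def cloud(n,d):
    c=viewer.camera_params(n);K=c["mtx"];T=c["pose"]
    v,u=np.mgrid[:400,:640]
    P=np.stack([(u-K[0,2])/K[0,0]*d,(v-K[1,2])/K[1,1]*d,d],-1)
    return P@T[:3,:3].T+T[:3,3]
def rect(xy):
    c,s,a=cv2.minAreaRect((xy*1000).astype(np.float32)); return np.round(c,1),np.round(s,1),round(a,2)
E
python3 - <<'E'
from h import *
for n in ("top","side"):
    z=np.load(n+"0.npz");W=cloud(n,z["d"]);p=z["p"];ok=z["d"]>0
    g=W[(W[...,0]>.3)&(W[...,0]<.7)&(abs(W[...,1])<.5)&ok]
    print(n,"table z",np.median(g[:,2][g[:,2]<.02]))
    def sel(x0,x1,y0,y1,z0,z1,c=None):
        m=ok&(W[...,0]>x0)&(W[...,0]<x1)&(W[...,1]>y0)&(W[...,1]<y1)&(W[...,2]>z0)&(W[...,2]<z1)
        return m
    # puller region
    notpink=(p[...,0].astype(int)-p[...,1]<20)
    for nm,b in dict(handle=(.40,.65,.15,.33,.095,.14),arm=(.40,.65,.15,.33,.05,.08),fork=(.40,.65,.15,.33,.004,.02),panel=(.4,.7,-.35,.12,.03,.05),caps=(.4,.7,-.35,.12,.075,.12)).items():
        m=sel(*b)&notpink
        if m.sum()<4: continue
        k,l,st,ce=cv2.connectedComponentsWithStats(m.astype(np.uint8))
        for i in range(1,k):
            if st[i,4]<15: continue
            q=W[l==i]; print(nm,st[i,4],"px",ce[i].round(),"med",np.median(q,0).round(4),"mean",q.mean(0).round(4),"z95",np.percentile(q[:,2],95).round(4),"rect",rect(q[:,:2]))
E
```

```text
top table z 0.0009977766991802195
handle 219 px [221. 208.] med [0.5734 0.2182 0.1157] mean [0.5737 0.2184 0.1148] z95 0.1198 rect (array([574. , 219.7]), array([24.7, 40. ]), 68.86)
arm 168 px [217. 225.] med [0.5344 0.2325 0.0728] mean [0.5347 0.2339 0.0723] z95 0.077 rect (array([537.1, 234.3]), array([35.8, 33.4]), 71.1)
fork 59 px [222. 193.] med [0.6093 0.2341 0.0079] mean [0.6104 0.2352 0.008 ] z95 0.0117 rect (array([610. , 238.2]), array([20.9, 29.2]), 76.14)
fork 257 px [236. 218.] med [0.5488 0.2008 0.0079] mean [0.5523 0.2017 0.0081] z95 0.0121 rect (array([556.2, 201.3]), array([ 31.7, 102.7]), 59.82)
fork 54 px [211. 220.] med [0.5455 0.2605 0.0084] mean [0.5464 0.2606 0.0083] z95 0.0122 rect (array([545.4, 260.6]), array([12.3, 33.9]), 72.45)
panel 6357 px [371. 199.] med [ 0.5999 -0.1203  0.0403] mean [ 0.6028 -0.124   0.04  ] z95 0.0442 rect (array([ 603.3, -117.5]), array([139.8, 345.6]), 3.05)
caps 600 px [416. 196.] med [ 0.6081 -0.2224  0.0914] mean [ 0.6085 -0.2227  0.0905] z95 0.0961 rect (array([ 608.7, -224.4]), array([60.2, 63.7]), 1.0)
caps 444 px [335. 199
[... 686 characters left out ...]
22 0.0079] z95 0.0151 rect (array([565.7, 223.2]), array([ 66.2, 106.7]), 70.99)
panel 2891 px [341. 185.] med [ 0.5849 -0.1076  0.0394] mean [ 0.5949 -0.1071  0.0391] z95 0.0438 rect (array([ 603.1, -130.9]), array([141.2, 323.4]), 3.01)
caps 282 px [356. 148.] med [ 0.6046 -0.2165  0.0897] mean [ 0.6055 -0.2189  0.0884] z95 0.0946 rect (array([ 608.3, -223.9]), array([61.5, 59.6]), 46.99)
caps 142 px [343. 167.] med [ 0.601  -0.1266  0.0916] mean [ 0.6015 -0.1274  0.0897] z95 0.0964 rect (array([ 603.9, -131.9]), array([36.9, 39.3]), 48.72)
caps 301 px [330. 189.] med [ 0.5952 -0.0309  0.0922] mean [ 0.5961 -0.0326  0.0905] z95 0.0965 rect (array([598.4, -38.8]), array([48.5, 57.2]), 1.47)
```

Grey puller: handle centre (0.5735, 0.2195), top at 0.116 as expected, yaw about −20.3°. The spine-to-handle direction gives the same yaw. Panel yaw is about 3°. The mushroom cap is at (0.6085, −0.2242), and cap spacing is about 94 mm, close to the given 95. Both cameras agree. Here is the confirming crop.

Run:
```python
import cv2,numpy as np
p=np.load("top0.npz")["p"][:,:,::-1]
a=cv2.resize(p[170:260,130:270],None,fx=4,fy=4,interpolation=cv2.INTER_CUBIC)
b=cv2.resize(p[170:260,380:440],None,fx=4,fy=4,interpolation=cv2.INTER_CUBIC)
cv2.imwrite("pics/conf.png",np.hstack([a,b]))
```

```text
(no output)
```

View pics/conf.png

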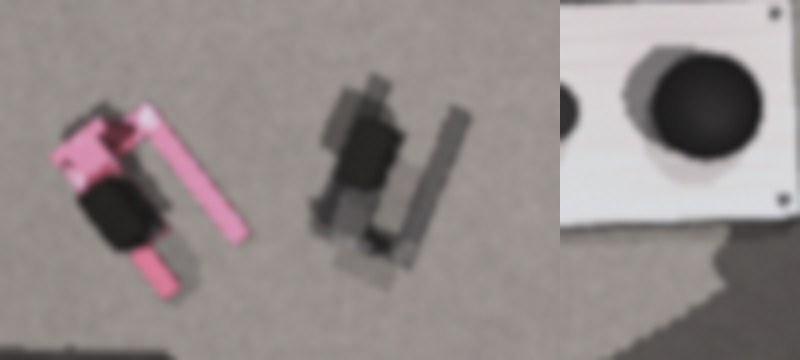

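Call:
move_arm(
  series=[
    [[0, 0, -0.32, 0.28, 0.725, 0, 1], [0, 0, -0.32, 0.28, 0.725, 0, 1], [0, 0, -0.32, 0.28, 0.725, 0, 1], [0, 0, -0.32, 0.28, 0.725, 0, 1], [0, 0, -0.32, 0.28, 0.725, 0, 1], [0, 0, -0.32, 0.28, 0.725, 0, 1], [0, 0, -0.32, 0.28, 0.725, 0, 1], [0, 0, -0.32, 0.28, 0.725, 0, 1], [0, 0, -0.32, 0.28, 0.725, 0, 1], [0, 0, -0.32, 0.28, 0.725, 0, 1], [0, 0, -0.32, 0.28, 0.725, 0, 1], [0, 0, -0.32, 0.28, 0.725, 0, 1], [0, 0, -0.32, 0.28, 0.725, 0, 1], [0, 0, -0.32, 0.28, 0.725, 0, 1], [0, 0, -0.32, 0.28, 0.725, 0, 1], [0, 0, -0.32, 0.28, 0.725, 0, 1], [0, 0, -0.32, 0.28, 0.725, 0, 1], [0, 0, 0, 0, 0, 0, 1]],
  ],
)

```text
time_s: 2.75
tcp_pos: [0.5622, 0.2009, 0.2951]
ee_rot: [[0.01, 0.332, 0.943], [-0.004, 0.943, -0.332], [-1.0, -0.0, 0.011]]
wrist_force: [-0.2, -0.7, -0.5]
gripper_width: 0.996
```

The crop shows the grey-framed puller (crop 365,160) clearly apart from the pink one (crop 120,215), and the domed black cap on the panel. Now I centre over the handle and descend.

Call:
move_arm(
  series=[
    [[0.03, 0.07, -0.11, 0.19, 0.31, 0, 1], [0, 0, 0, 0, 0, -0.5, 1], [0, 0, 0, 0, 0, -0.5, 1], [0, 0, 0, 0, 0, -0.2, 1], [0, 0, 0, 0, 0, 0, 1]],
  ],
)

```text
time_s: 3.38
tcp_pos: [0.5734, 0.2178, 0.223]
ee_rot: [[0.002, 0.346, 0.938], [0.001, 0.938, -0.346], [-1.0, 0.002, 0.001]]
wrist_force: [-0.2, -0.2, 0.1]
gripper_width: 0.999
```

Call:
move_arm(
  series=[
    [[0, 0, 0, 0, 0.03, -0.4, 1], [0, 0, 0, 0, 0, -0.4, 1], [0, 0, 0, 0, 0, -0.3, 1], [0, 0, 0, 0, 0, -0.1, 1], [0, 0, 0, 0, 0, 0, 1]],
  ],
)

```text
time_s: 4.0
tcp_pos: [0.5768, 0.2202, 0.1574]
ee_rot: [[0.014, 0.346, 0.938], [0.007, 0.938, -0.346], [-1.0, 0.012, 0.011]]
wrist_force: [0.2, -0.6, 0.3]
gripper_width: 1.0
```

Call:
move_arm(
  series=[
    [[-0.05, 0.1, 0, -0.055, -0.01, -0.15, 1], [0, 0, 0, 0, 0, 0, 1]],
  ],
)

```text
time_s: 4.25
tcp_pos: [0.5741, 0.2199, 0.1498]
ee_rot: [[0.002, 0.346, 0.938], [0.002, 0.938, -0.346], [-1.0, 0.002, 0.002]]
wrist_force: [-0.2, 0.0, 1.0]
gripper_width: 1.001
```

Call:
move_arm(
  series=[
    [[0, 0, 0, 0, 0, -0.03, 0.6], [0, 0, 0, 0, 0, 0, 0.2], [0, 0, 0, 0, 0, 0, 0], [0, 0, 0, 0, 0, 0, 0], [0, 0, 0, 0, 0, 0, 0], [0, 0, 0, 0, 0, 0, 0], [0, 0, 0, 0, 0, 0, 0], [0, 0, 0, 0, 0, 0, 0]],
  ],
)

```text
time_s: 5.25
tcp_pos: [0.5743, 0.22, 0.1486]
ee_rot: [[0.003, 0.345, 0.938], [0.002, 0.938, -0.345], [-1.0, 0.003, 0.002]]
wrist_force: [-0.8, -0.4, -0.4]
gripper_width: 0.278
```

Gripped: width 0.278 × 87 ≈ 24 mm, which matches the handle. Lift it and check.

Call:
move_arm(
  series=[
    [[0, 0, 0, 0, 0, 0.2, 0], [0, 0, 0, 0, 0, 0.4, 0], [0, 0, 0, 0, 0, 0.5, 0], [0, 0, 0, 0, 0, 0.5, 0], [0, 0, 0, 0, 0, 0.4, 0], [0, 0, 0, 0, 0, 0.2, 0], [0, 0, 0, 0, 0, 0, 0]],
  ],
)

```text
time_s: 6.12
tcp_pos: [0.5724, 0.2192, 0.2857]
ee_rot: [[-0.0, 0.346, 0.938], [0.001, 0.938, -0.346], [-1.0, 0.001, -0.001]]
wrist_force: [0.2, -0.5, -2.4]
gripper_width: 0.271
```

Run:
```python
from h import *
p,d=viewer.capture("side"); cv2.imwrite("pics/side1.png",p[:,:,::-1])
s=r.sense();print(s["wrist_force"],s["moment"],s["joints"])
```

```text
[-1.07579873  0.28111711 -2.76204702] [-0.0934862  -0.12833936  0.03309201] [ 3.60353384e+01  2.11495589e+01 -1.96943644e+00 -8.59432548e-02
 -6.69222046e+01 -1.46252204e+02]
```

View pics/side1.png

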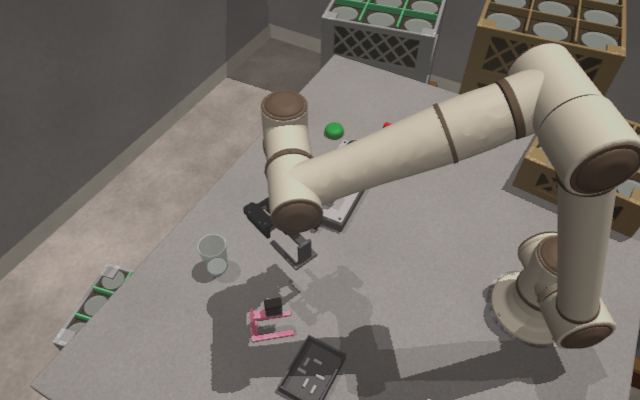

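The puller hangs level in the fingers, fork near (290,245). Now to the pre-entry pose behind the cap.

Call:
move_arm(
  series=[
    [[0, 0, 0.1, -0.1, -0.3, 0, 0], [0, 0, 0.25, -0.12, -0.6, 0, 0], [0, 0, 0.25, -0.12, -0.6, 0, 0], [0, 0, 0.25, -0.12, -0.6, 0, 0], [0, 0, 0.25, -0.12, -0.6, 0, 0], [0, 0, 0.25, -0.12, -0.6, 0, 0], [0, 0, 0.25, -0.12, -0.6, 0, 0], [0, 0, 0.25, -0.12, -0.6, 0, 0], [0, 0, 0.25, -0.12, -0.6, 0, 0], [0, 0, 0.25, -0.12, -0.6, 0, 0], [0, 0, 0.25, -0.12, -0.6, 0, 0], [0, 0, 0.25, -0.12, -0.6, 0, 0], [0, 0, 0.2, -0.1, -0.4, 0, 0], [0, 0, 0, 0, -0.2, 0, 0], [0, 0, 0, 0, 0, 0, 0]],
  ],
)

```text
time_s: 8.05
tcp_pos: [0.4606, -0.2525, 0.268]
ee_rot: [[-0.033, -0.085, 0.996], [-0.01, 0.996, 0.085], [-0.999, -0.007, -0.034]]
wrist_force: [-0.1, 0.1, -1.6]
gripper_width: 0.271
```

Call:
move_arm(
  series=[
    [[0.07, -0.24, -0.24, 0.4, 0.35, 0, 0], [0, 0, 0, 0, 0, 0, 0], [0, 0, 0, 0, 0, -0.3, 0], [0, 0, 0, 0, 0, -0.3, 0], [0, 0, 0, 0, 0, -0.2, 0], [0, 0, 0, 0, 0, 0, 0]],
  ],
)

```text
time_s: 8.8
tcp_pos: [0.4841, -0.2277, 0.2179]
ee_rot: [[-0.003, -0.055, 0.999], [0.002, 0.999, 0.055], [-1.0, 0.002, -0.003]]
wrist_force: [0.1, -0.2, -2.0]
gripper_width: 0.275
```

Run:
```python
from h import *
p,d=viewer.capture("side"); cv2.imwrite("pics/side2.png",cv2.resize(p[60:310,200:520,::-1],None,fx=2.4,fy=2.4,interpolation=cv2.INTER_CUBIC))
p,d=viewer.capture("top"); cv2.imwrite("pics/top2.png",cv2.resize(p[130:310,300:560,::-1],None,fx=3,fy=3,interpolation=cv2.INTER_CUBIC));np.savez("top2.npz",p=p,d=d)
```

```text
(no output)
```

View pics/side2.png

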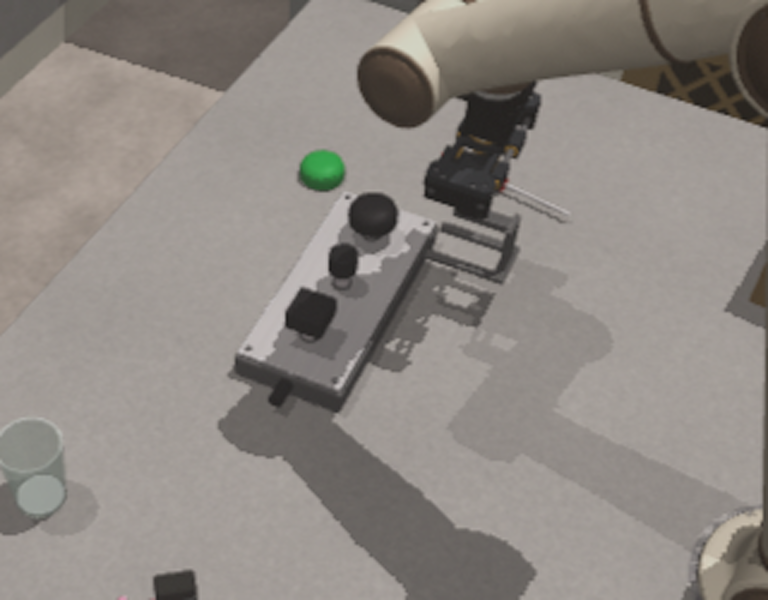

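View pics/top2.png

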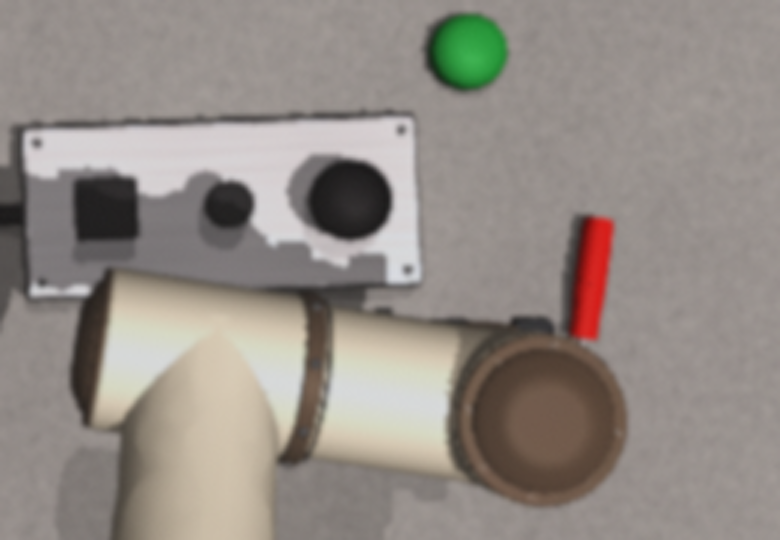

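The side crop shows the fork (about 470,240) level and aligned in front of the cap (372,215). Shift −3 mm in y, lower to 0.199, then enter.

Call:
move_arm(
  series=[
    [[0, 0, 0, 0, -0.05, -0.2, 0], [0, 0, 0, 0, 0, -0.12, 0], [0, 0, 0, 0, 0, 0, 0]],
  ],
)

```text
time_s: 9.28
tcp_pos: [0.4853, -0.2315, 0.1998]
ee_rot: [[0.002, -0.055, 0.999], [0.001, 0.999, 0.055], [-1.0, 0.0, 0.002]]
wrist_force: [-0.2, -0.1, -2.7]
gripper_width: 0.271
```

Call:
move_arm(
  series=[
    [[0, 0, 0, 0.2, 0.025, 0, 0], [0, 0, 0, 0.25, 0.013, 0, 0], [0, 0, 0, 0.25, 0.013, 0, 0], [0, 0, 0, 0.15, 0.008, 0, 0], [0, 0, 0, 0, 0, 0, 0]],
  ],
)

```text
time_s: 9.9
tcp_pos: [0.5416, -0.2277, 0.2002]
ee_rot: [[0.004, -0.055, 0.998], [-0.0, 0.998, 0.055], [-1.0, -0.0, 0.004]]
wrist_force: [0.4, 0.7, -2.0]
gripper_width: 0.274
```

Call:
move_arm(
  series=[
    [[0, 0.02, 0, 0.2, 0.01, -0.02, 0], [0, 0, 0, 0.25, 0.013, 0, 0], [0, 0, 0, 0.25, 0.013, 0, 0], [0, 0, 0, 0.2, 0.01, 0, 0], [0, 0, 0, 0.12, 0.006, 0, 0], [0, 0, 0, 0, 0, 0, 0]],
  ],
)

```text
time_s: 10.65
tcp_pos: [0.6069, -0.2243, 0.1984]
ee_rot: [[0.001, -0.055, 0.998], [-0.0, 0.998, 0.055], [-1.0, -0.0, 0.001]]
wrist_force: [-0.7, -0.8, -2.0]
gripper_width: 0.273
```

Run:
```python
from h import *
p,d=viewer.capture("side"); cv2.imwrite("pics/side3.png",cv2.resize(p[90:250,260:460,::-1],None,fx=3.7,fy=3.7,interpolation=cv2.INTER_CUBIC))
```

```text
(no output)
```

View pics/side3.png

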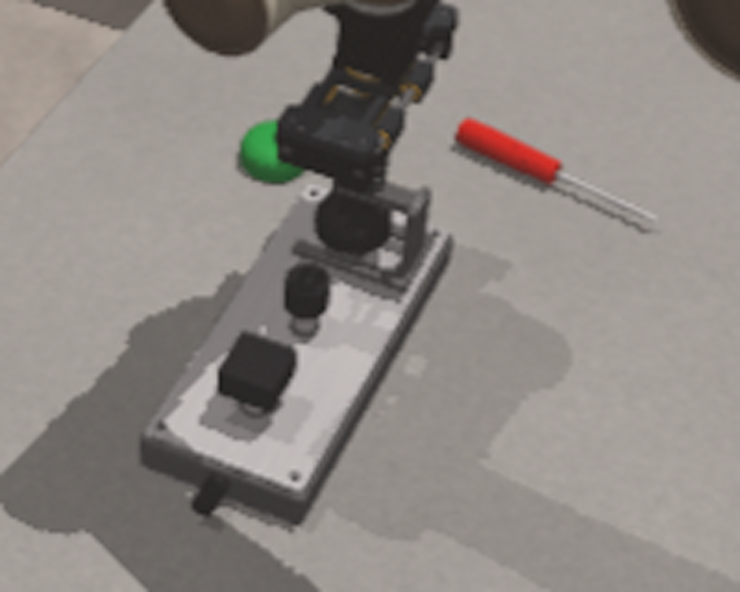

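The fork sits under the cap (350,220), with the near tine at (350,265), and the cap is still seated. Pull up gently.

Call:
move_arm(
  series=[
    [[0, 0, 0, 0.03, 0, 0, 0], [0, 0, 0, 0, 0, 0.07, 0], [0, 0, 0, 0, 0, 0.06, 0], [0, 0, 0, 0, 0, 0.06, 0], [0, 0, 0, 0, 0, 0.06, 0], [0, 0, 0, 0, 0, 0.08, 0], [0, 0, 0, 0, 0, 0.08, 0], [0, 0, 0, 0, 0, 0.1, 0], [0, 0, 0, 0, 0, 0.1, 0], [0, 0, 0, 0, 0, 0.1, 0], [0, 0, 0, 0, 0, 0.1, 0], [0, 0, 0, 0, 0, 0.1, 0], [0, 0, 0, 0, 0, 0, 0]],
  ],
)

```text
time_s: 12.32
tcp_pos: [0.6072, -0.2245, 0.2581]
ee_rot: [[0.002, -0.054, 0.999], [0.0, 0.999, 0.054], [-1.0, 0.0, 0.002]]
wrist_force: [-0.1, -0.3, -1.8]
gripper_width: 0.275
```

Run:
```python
from h import *
p,d=viewer.capture("side"); cv2.imwrite("pics/side4.png",cv2.resize(p[70:230,260:460,::-1],None,fx=3.7,fy=3.7,interpolation=cv2.INTER_CUBIC))
```

```text
(no output)
```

View pics/side4.png

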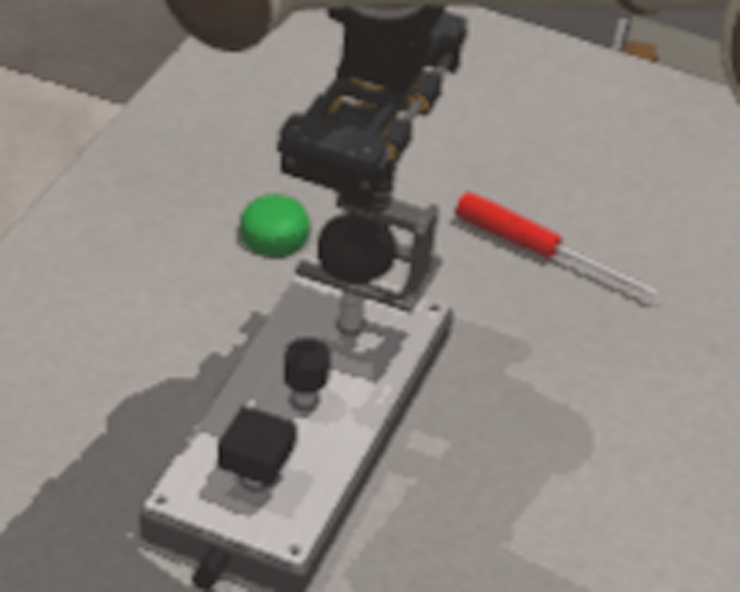

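The cap lies flat on the fork and the bare post shows at (350,312); the other two caps are seated. Retreat slowly toward open bench at about (0.43, −0.20).

Call:
move_arm(
  series=[
    [[0, 0, 0, 0, 0, 0.08, 0], [0, 0, 0, -0.06, 0, 0.08, 0], [0, 0, 0, -0.12, 0.01, 0.06, 0], [0, 0, 0, -0.18, 0.02, 0.03, 0], [0, 0, 0, -0.22, 0.04, 0, 0], [0, 0, 0, -0.22, 0.04, 0, 0], [0, 0, 0, -0.22, 0.04, 0, 0], [0, 0, 0, -0.22, 0.04, 0, 0], [0, 0, 0, -0.22, 0.04, 0, 0], [0, 0, 0, -0.22, 0.04, 0, 0], [0, 0, 0, -0.22, 0.04, 0, 0], [0, 0, 0, -0.22, 0.04, 0, 0], [0, 0, 0, -0.22, 0.04, 0, 0], [0, 0, 0, -0.2, 0.03, 0, 0], [0, 0, 0, -0.14, 0.02, 0, 0], [0, 0, 0, -0.08, 0.01, 0, 0], [0, 0, 0, -0.04, 0, 0, 0], [0, 0, 0, 0, 0, 0, 0]],
  ],
)

```text
time_s: 14.62
tcp_pos: [0.4259, -0.1953, 0.2734]
ee_rot: [[0.0, -0.054, 0.999], [0.001, 0.999, 0.054], [-1.0, 0.001, 0.0]]
wrist_force: [-0.1, 0.1, -2.7]
gripper_width: 0.273
```

Call:
move_arm(
  series=[
    [[0, 0, 0, 0, 0, -0.06, 0], [0, 0, 0, 0, 0, -0.12, 0], [0, 0, 0, 0, 0, -0.18, 0], [0, 0, 0, 0, 0, -0.22, 0], [0, 0, 0, 0, 0, -0.22, 0], [0, 0, 0, 0, 0, -0.22, 0], [0, 0, 0, 0, 0, -0.22, 0], [0, 0, 0, 0, 0, -0.22, 0], [0, 0, 0, 0, 0, -0.18, 0], [0, 0, 0, 0, 0, -0.12, 0], [0, 0, 0, 0, 0, -0.06, 0], [0, 0, 0, 0, 0, 0, 0]],
  ],
)

```text
time_s: 16.12
tcp_pos: [0.4264, -0.1954, 0.1553]
ee_rot: [[-0.002, -0.054, 0.999], [0.001, 0.999, 0.054], [-1.0, 0.001, -0.002]]
wrist_force: [-0.3, 0.2, -2.7]
gripper_width: 0.275
```

Run:
```python
from h import *
p,d=viewer.capture("side"); cv2.imwrite("pics/side5.png",cv2.resize(p[130:290,300:500,::-1],None,fx=3.7,fy=3.7,interpolation=cv2.INTER_CUBIC))
```

```text
(no output)
```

View pics/side5.png

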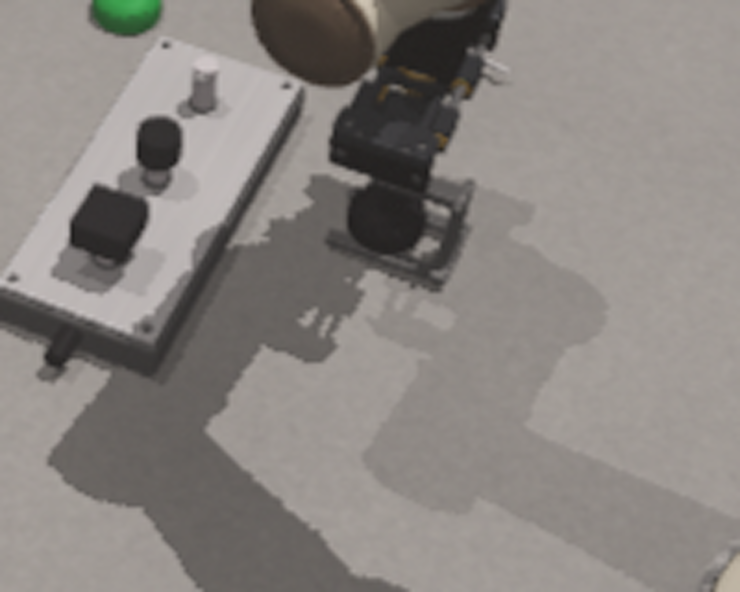

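Cap at (385,215) flat on the fork, bench clear around it. Set it down in small steps.

Call:
move_arm(
  series=[
    [[0, 0, 0, 0, 0, -0.05, 0], [0, 0, 0, 0, 0, -0.04, 0], [0, 0, 0, 0, 0, -0.03, 0], [0, 0, 0, 0, 0, -0.02, 0], [0, 0, 0, 0, 0, 0, 0]],
  ],
)

```text
time_s: 16.8
tcp_pos: [0.4274, -0.1958, 0.1486]
ee_rot: [[0.002, -0.055, 0.998], [-0.001, 0.998, 0.055], [-1.0, -0.001, 0.002]]
wrist_force: [-0.2, -0.1, -2.4]
gripper_width: 0.271
```

Call:
move_arm(
  series=[
    [[0, 0, 0, 0, 0, -0.02, 0], [0, 0, 0, 0, 0, -0.015, 0], [0, 0, 0, 0, 0, 0, 0]],
  ],
)

```text
time_s: 17.18
tcp_pos: [0.4276, -0.1961, 0.1485]
ee_rot: [[0.003, -0.056, 0.998], [-0.001, 0.998, 0.056], [-1.0, -0.001, 0.002]]
wrist_force: [-0.4, 0.7, -2.2]
gripper_width: 0.273
```

Call:
move_arm(
  series=[
    [[0, 0, 0, 0, 0, -0.04, 0], [0, 0, 0, 0, 0, -0.03, 0]],
  ],
)

```text
time_s: 17.42
tcp_pos: [0.4278, -0.1965, 0.1482]
ee_rot: [[0.002, -0.057, 0.998], [-0.003, 0.998, 0.057], [-1.0, -0.003, 0.002]]
wrist_force: [-4.7, 4.6, 15.7]
gripper_width: 0.269
```

Contact at z = 0.148, the same height as when it was grasped. Relax, then open.

Call:
move_arm(
  series=[
    [[0, 0, 0, 0, 0, 0, 0], [0, 0, 0, 0, 0, 0, 0.35], [0, 0, 0, 0, 0, 0, 0.5], [0, 0, 0, 0, 0, 0, 0.7], [0, 0, 0, 0, 0, 0, 0.8], [0, 0, 0, 0, 0, 0, 0.8], [0, 0, 0, 0, 0, 0, 0.8]],
  ],
)

```text
time_s: 18.3
tcp_pos: [0.4287, -0.1966, 0.1478]
ee_rot: [[0.004, -0.058, 0.998], [-0.003, 0.998, 0.058], [-1.0, -0.004, 0.004]]
wrist_force: [0.0, 0.8, 0.6]
gripper_width: 0.778
```

Call:
move_arm(
  series=[
    [[0, 0, 0, 0, 0, 0.1, 0.8], [0, 0, 0, 0, 0, 0.3, 0.8], [0, 0, 0, 0, 0, 0.4, 0.8], [0, 0, 0, 0, 0, 0.5, 0.8], [0, 0, 0, 0, 0, 0.5, 0.8], [0, 0, 0, 0, -0.5, 0.5, 0.8], [0, 0, 0, 0, -0.8, 0.2, 0.8], [0, 0, 0, 0, -0.8, 0, 0.8], [0, 0, 0, 0, -0.8, 0, 0.8], [0, 0, 0, 0, -0.8, 0, 0.8], [0, 0, 0, 0, -0.4, 0, 0.8], [0, 0, 0, 0, 0, 0, 0.8]],
  ],
)

```text
time_s: 19.8
tcp_pos: [0.4267, -0.4501, 0.3085]
ee_rot: [[0.01, -0.061, 0.998], [-0.007, 0.998, 0.061], [-1.0, -0.008, 0.009]]
wrist_force: [0.3, 0.1, -0.4]
gripper_width: 0.802
```

Run:
```python
from h import *
p,d=viewer.capture("side"); cv2.imwrite("pics/side6.png",cv2.resize(p[130:290,290:490,::-1],None,fx=3.7,fy=3.7,interpolation=cv2.INTER_CUBIC))
for n in ("side","top"):
    if n=="top": p,d=viewer.capture("top"); cv2.imwrite("pics/top6.png",cv2.resize(p[130:330,300:560,::-1],None,fx=3,fy=3))
    W=cloud(n,d);ok=d>0
    B=(W[...,0]>.35)&(W[...,0]<.52)&(W[...,1]>-.3)&(W[...,1]<-.12)&ok
    for z0,z1 in((.1,.13),(.02,.05),(.003,.012)):
        q=W[B&(W[...,2]>z0)&(W[...,2]<z1)]
        if len(q)>5: print(n,z0,len(q),q.mean(0).round(4),"z95",np.percentile(q[:,2],95).round(4),rect(q[:,:2]))
    C=(W[...,0]>.53)&(W[...,0]<.67)&(W[...,1]>-.3)&(W[...,1]<.02)&ok&(W[...,2]>.075)
    k,l,st,ce=cv2.connectedComponentsWithStats(C.astype(np.uint8))
    for i in range(1,k):
        if st[i,4]>15: print(n,"cap",W[l==i].mean(0).round(4),rect(W[l==i][:,:2]))
print(r.sense()["time_s"])
```

```text
side 0.1 125 [ 0.4266 -0.1929  0.1122] z95 0.1185 (array([ 427.2, -195.2]), array([39.4, 27.1]), 2.73)
side 0.02 297 [ 0.4241 -0.1895  0.0311] z95 0.039 (array([ 416.8, -192.9]), array([90.9, 54.8]), 2.24)
side 0.003 322 [ 0.4202 -0.1894  0.0055] z95 0.01 (array([ 435.5, -209.9]), array([165.4, 179.5]), 0.12)
side cap [ 0.5444 -0.2597  0.5352] (array([ 549.2, -267.2]), array([17.3, 54.7]), 55.17)
side cap [ 0.608  -0.2238  0.0828] (array([ 608.7, -225.7]), array([23.7, 19.2]), 69.21)
side cap [ 0.6015 -0.1276  0.0897] (array([ 603.3, -132. ]), array([35.5, 38.1]), 10.98)
side cap [ 0.5964 -0.032   0.0909] (array([598.6, -36.4]), array([50.1, 51.4]), 3.07)
top 0.1 219 [ 0.4283 -0.1939  0.1144] z95 0.1185 (array([ 428. , -195.4]), array([40.2, 25.1]), 3.26)
top 0.02 349 [ 0.4342 -0.188   0.0311] z95 0.0384 (array([ 420.9, -198.9]), array([84.9, 63.1]), 13.13)
top 0.003 849 [ 0.4318 -0.2002  0.0053] z95 0.0099 (array([ 435.3, -210. ]), array([179.6, 168.7]), 89.7)
top cap [ 0.5986 -0.0356  0.0942] (array([599.5, -34.9]), array([48. , 47.8]), 1.06)
top cap [ 0.6036 -0.1294  0.0934] (array([ 603.3, -130.2]), array([34.4, 35.3]), 0.37)
top cap [ 0.6088 -0.2241  0.0833] (array([ 609. , -224.8]), array([21.2, 20.4]), 50.7)
top cap [ 0.5463 -0.2712  0.5706] (array([ 550.5, -273.3]), array([53.2, 40.9]), 89.94)
19.9
```

View pics/side6.png

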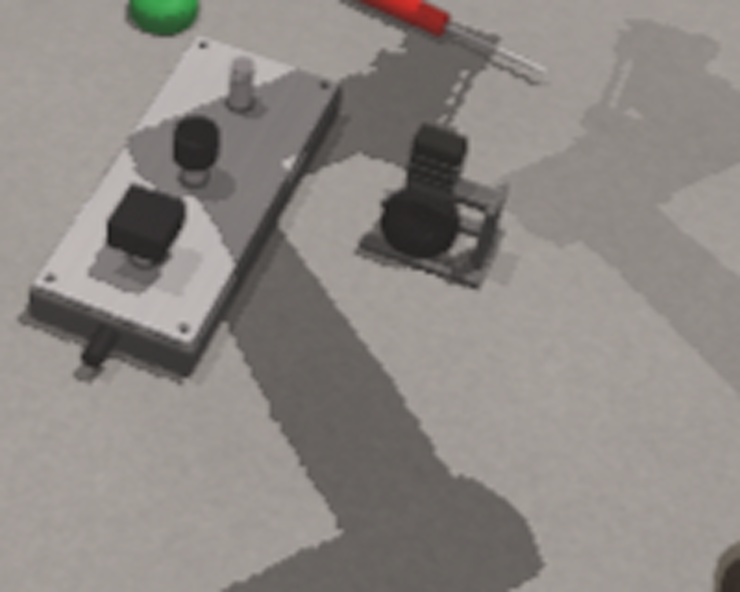

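The puller stands upright: handle at (0.428, −0.195), top at 0.116. The cap lies flat under it at (420,222), and the other two caps are where they started. Handing in.

```bash
python3 -c "
from station import r
print(r.finish_job())"
```

```text
the job is handed in; nothing more can be done
None
```

I pulled the mushroom cap off its post with the grey puller, stood the puller on the open bench in front of the panel, let go and handed the job in at about 20 s. The hand-in gave no verdict.

What the last checks showed before hand-in:
- **Puller:** it stands upright, with its handle at about (0.428, −0.195) m and the handle top at about 0.116 m, the same height as at the start.
- **Mushroom cap:** the side picture shows it lying flat on the fork, under the handle. I judged its exact position on the fork mainly from that picture. The depth points there are mixed with parts of the puller.
- **Square and small cap:** the top camera puts both within about 1 mm of where they started. The side camera's outline of the square cap moved about 2 mm in y, which is within its noise.
- **Gripper:** it was open and well clear of everything at hand-in.

Touchdown did not show at first: the wrist force still read −2.2 N at the expected standing height. A few millimetres more of downward command then gave about 16 N of contact, so I relaxed the arm and opened the fingers.

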